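# Try the pump rotor by hand, then hold the sprung track open

## Robot

A 6-joint arm with a two-finger parallel gripper is mounted at the origin on the work surface. World frame = base frame: x ahead of the robot, y to its left, z up, the work surface at z = 0. Lengths are in m, angles in rad, forces in N, time in s.
With the tool pointing down it reaches from about 0.25 to 0.775 m from the base axis. Payload 4 kg.
Tool frame: the origin (TCP) lies between the finger pads; the fingertips stand 11 mm ahead of it and the grasp point (between the pads) lies 8 mm behind it (robot.tip_extent is the z of the fingertips in the tool frame, in m); z points along the fingers, y is the line along which they close (so a half turn about z gives the same grasp; the last joint's range is limited). The gripper opens to 94 mm and grips with 3 to 60 N. Pads are 16 mm wide; open, the fingers measure 119 mm over their backs; the gripper's body (75 mm by 177 mm) begins 78 mm behind the grasp point.
Start: joints at [-0.103, 0.087, 1.371, -0, 1.684, -0.103], TCP at [0.55, -0, 0.177] pointing down, gripper open.
Joint ranges: [-3.1, 3.1], [-0.76, 2.03], [0.27, 2.55], [-1.08, 4.22], [0.17, 2.65], [-2.57, 2.57]. Speed limits (rad/s): [2.79, 2.79, 3.14, 3.14, 3.14, 3.14].

## Interface

Orientations are given as [roll, pitch, yaw] about the fixed x, y, z axes, in that order (R = Rz(yaw) Ry(pitch) Rx(roll)).
In Python, from bench import robot, imaging gives the robot as it stands.
- The arm moves only by the shell command python3 -m pendant 'ROWS'. ROWS is JSON, a list of rows, each a list of 7 numbers: the shift along the world's x, y, z in cm, then the turn, a rotation vector about the world's x, y, z in degrees, then the opening, from 0 (shut) to 1 (fully open). In form: [[dx, dy, dz, ax, ay, az, jaw], ...]. A call has 1 to 8 rows; each row shifts and turns the commanded pose from where the row before left it; what a row does not reach is not made up. A row lasts 1/10 s, in which the tool goes at most 50 mm and 8.59 degrees, less where a joint would pass 70% of its speed; a pose out of reach is approached as far as the arm can. A call is refused whole if a number of a shift passes 5 or a number of a turn 8.59, either way. A call with a gripper value outside its range is refused whole. The fingers move at their own pace and stop on an object; the grip force is fixed at half the most. Time passes only in rows, so rows that do not move let the fingers close. It gives the time, the measured TCP pose, the force, the opening and the grip force at its end, in the units of the state.
- robot.get_obs(): the state, without advancing time (a new reading comes with each control period).
- imaging.snapshot(name): name is "scene" or "side" or "wrist"; returns the picture (480x640x3 uint8, red, green, blue); there is no depth.
- imaging.camera_params(name): a dict with "camera_matrix" (3x3 intrinsics, pixels), "R" (3x3) and "t" (3): a world point X has camera coordinates R X + t. Camera axes: x right, y down, z forward; pixel columns grow to the right and rows downward; lengths in m; the calibration is good to about 2 mm. A picture is of the moment at which its call begins: read the wrist's pose just before it. camera_params takes no time and is no camera call; for the wrist camera it gives the pose at the moment of the call.
- robot.close_job(): hands the job in; it is judged then, once.
The state is a dict: "time": time; "joint_positions": joint angles; "qvel": joint speeds; "joint_torque": joint torques, N m; "tool_pos": TCP position; "ee_rot": TCP orientation; "wrist_force": force on the tool from outside, world axes, zero at the start; "wrist_torque": the same for the moment, N m; "width": finger opening in m; "finger_force": force on a finger pad.
Only numpy, scipy, OpenCV 4.12 (cv2) and the standard library are available. Lean on these libraries where they do the work, as an engineer would, in place of code of your own. Each camera call takes 0.05 s, during which the arm holds its last target. There are 200 camera calls.

## Task

A new tube is about to go into the roller pump. With the hand crank on top turn the rotor two full turns clockwise (seen from above) to try that it runs freely, and leave the crank back where it started; then pull the green spring-loaded track shoe out by its bow handle until its white pointer stands at the red marker on the rail, and keep holding it there so that the tube can be laid in: finish while still holding, without letting go. Leave the bottles and other things on the table and on the pump where they are.

Things in the scene. Friction and masses are not known exactly. Their poses are not given: they have to be found in the camera images.
- pump: Bench roller pump, fixed: stainless case 280 (x) by 380 (y) by 120 mm high with a flat deck. Origin under its middle, on the table; x points from control panel to rear (away from the robot), y to the left. Rotor and crank in the deck's right half, green track shoe with handle in the left. A 24 mm tall spring anchor block ends the track at y = 170 mm; a 34 mm guard stands right of the rotor.
- crank (a joint): Rotor with hand crank on a vertical axis: 0 where it stands at the start (which may point any way), grows in rad as it is turned clockwise seen from above; no end stops, one turn is 6.28. It takes some 2 to 3 N at the knob and stays where it is left.
- crank_knob (a point): Middle of the crank's knob: black, upright, round, 22 mm across, 42 mm tall. It spins freely on its pin, so it can be carried round at a fixed hand angle. The point is 21 mm above the foot of the knob, 24 mm above the top of the flat crank arm (16 mm wide) that carries it and 198 mm above the table.
- rotor_axis (a point): Point on the rotor's vertical axis at the same height as crank_knob; the knob circles it at 55 mm radius. Nothing within the circle is taller than 58 mm above the deck (20 mm below this point).
- shoe: Green track shoe sliding along the pump's y axis between two rails. A spring keeps it fully in, towards the rotor; pulling it to +y opens it. The pull is about 5 N at the start, 10 to 14 N at the marker; let go, it springs back. Travel 50 mm. Axes parallel to the pump's; origin, when shut, above the pump's origin at deck height.
- shoe_handle (a point): Middle of the bow handle's bar: dark round steel bar 13 mm thick, level, along the shoe's x axis, 75 mm clear between its posts, 167 mm above the table, 47 mm above the deck. Under it run two steel sleeves at x = -30 and +30 mm, tops 22 mm above the deck, and the green tongue, 9 mm above the deck. 45 mm and more free before and behind it when shut.
- pointer (a point): Outer end of the white pointer strip (4 mm wide) on the shoe's far (+x) edge, beside the rail. It moves with the shoe.
- mark (a point): Middle of the inner edge of the red gap marker, a fixed clip 9 mm wide (along y) over the far (+x) rail; axes parallel to the pump's. It is set anew each time, 22 to 36 mm to +y from the pointer's rest place. The pointer is at the marker when its y in this frame is zero; anywhere beside the clip's width is right.
- jug: White plastic storage bottle, 100 mm across, 235 mm tall, loose, left of the pump. Origin under its middle.
- media_bottle: Clear glass bottle with blue cap, 86 mm across, 190 mm tall, loose, left of the pump. Origin under its middle.
- beaker: Clear plastic beaker, 104 mm across at the rim, 125 mm tall, loose, right of the pump. Origin under its middle.
- buffer_jar: Amber glass jar with black cap, 64 mm across, 85 mm tall, loose, right of the pump. Origin under its middle.
- notebook: Spiral notebook 150 by 210 by 12 mm lying loose on the table to the right. Origin under its middle.
- blue_cap: Blue screw cap, open side up, 52 mm across, 24 mm tall, lying loose on the pump's deck near the front edge. Origin under its middle.
- connector: White stepped tube connector, 26 mm across the foot, 34 mm tall, standing loose on the pump's deck near the rear edge. Origin under its middle.

How it is judged:
By the outcome, as a careful person would: the job done as asked, in the order asked, and still so for the second after the job is handed in, while the arm keeps its last pose, push and grip.
It also fails if it takes over 67 s, if anything falls off the work surface, if the arm or the gripper's body presses on something with over 40 N, if the wrist force passes 120 N, or if a joint passes its speed limit or range.

## Working session

There is one attempt and no reset: what is moved stays moved. The work goes in short steps, Python scripts to look and compute and a shell command to move; the robot and the scene stay as the last step left them, time stands still between calls to the robot, and variables do not carry over. Pictures are saved under pics/ and viewed, at most 10 in all, crops included, and the job is handed in when it is done.

```bash
mkdir -p pics
cat > h.py <<'E'
import numpy as np, cv2
from bench import robot, imaging
def snap(n,f):
    p=imaging.camera_params(n); im=imaging.snapshot(n)
    cv2.imwrite('pics/'+f+'.png',im[:,:,::-1]); np.savez('pics/'+f+'.npz',K=p['camera_matrix'],R=p['R'],t=p['t'])
def cam(f):
    d=np.load('pics/'+f+'.npz'); return d['K'],d['R'],d['t']
def tri(*obs):
    A=[];
    for f,u,v in obs:
        K,R,t=cam(f);P=np.array(K)@np.c_[R,np.ravel(t)]
        A+= [u*P[2]-P[0], v*P[2]-P[1]]
    X=np.linalg.svd(np.array(A))[2][-1]; return X[:3]/X[3]
def proj(f,X):
    K,R,t=cam(f); q=K@(R@np.array(X)+np.ravel(t)); return q[:2]/q[2]
def atz(f,u,v,z):
    K,R,t=cam(f); c=-R.T@np.ravel(t); d=R.T@np.linalg.solve(K,[u,v,1.]); return c+d*(z-c[2])/d[2]
E
python3 - <<'E'
from h import *
for n in ['scene','side','wrist']: snap(n,n+'0')
o=robot.get_obs();print(o)
E
```

```text
{'time': 0.15, 'joint_positions': array([-1.03107670e-01,  8.77920263e-02,  1.37192198e+00, -1.84965382e-06,
        1.68357718e+00, -1.03130155e-01]), 'qvel': array([ 1.24516504e-03, -1.94710464e-03, -3.20310163e-03,  2.15037198e-03,
        2.50021937e-04,  4.73815259e-05]), 'joint_torque': array([ 1.24418581e-03, -3.40636396e+01, -3.02795255e+01,  7.18983379e-02,
        3.04441026e-02, -1.11468453e-04]), 'tool_pos': array([5.49528289e-01, 3.92710190e-05, 1.75561818e-01]), 'ee_rot': array([-3.13990296e+00, -1.73030801e-04,  1.57081846e+00]), 'wrist_force': array([ 0.44179162, -1.28835571, -1.28857052]), 'wrist_torque': array([ 0.01300517, -0.02883304, -0.01564631]), 'finger_force': 0.0, 'width': 0.09371589802933045}
```

View pics/scene0.png

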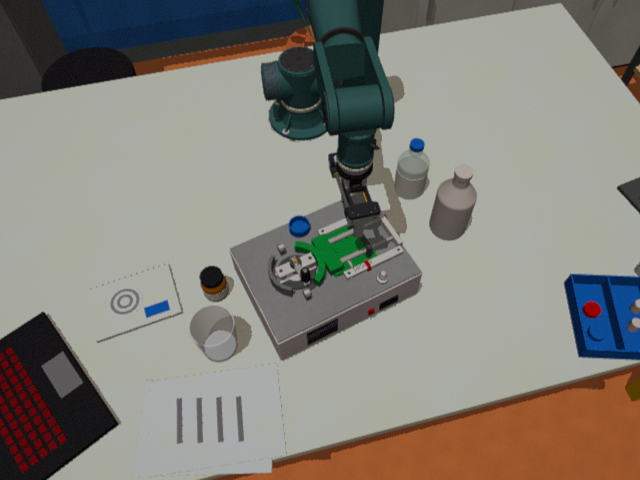

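View pics/side0.png

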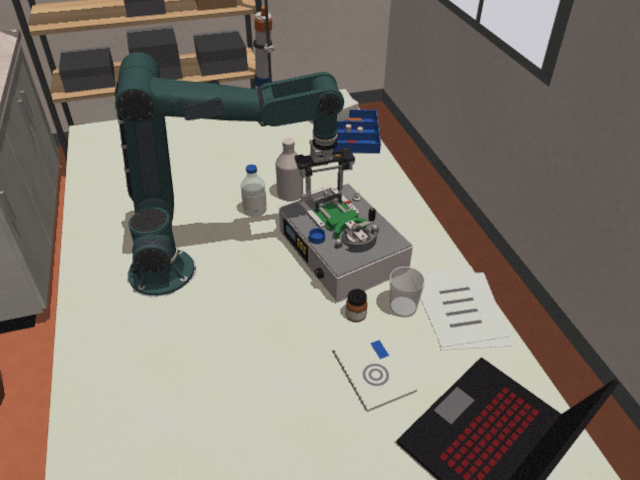

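View pics/wrist0.png

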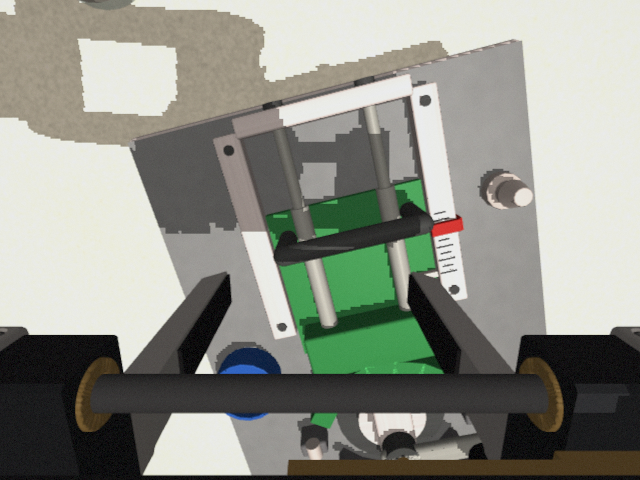

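The three views show the wrist looking down over the shoe. In the wrist view the handle bar runs from (285,252) to (425,225), the red clip is at about (447,226) and the knob at about (400,440), hidden by the gripper. I'll lift and move right to see the rotor.

```bash
python3 -m pendant '[[0,0,4,0,0,0,1],[0,-2,4,0,0,0,1],[0,-4,2,0,0,0,1],[0,-4,0,0,0,0,1],[0,-2,0,0,0,0,1],[0,0,0,0,0,0,1],[0,0,0,0,0,0,1]]'
python3 - <<'E'
from h import *
snap('wrist','w1')
im=cv2.imread('pics/scene0.png')
cv2.imwrite('pics/sc.png',cv2.resize(im[190:360,220:430],None,fx=3.5,fy=3.5,interpolation=cv2.INTER_CUBIC))
E
```

```text
time: 0.85
tool_pos: [0.5498, -0.1198, 0.2759]
ee_rot: [-3.141, -0.001, 1.57]
wrist_force: [-0.3, 0.8, -0.3]
width: 0.0942
finger_force: 0.0
```

View pics/w1.png

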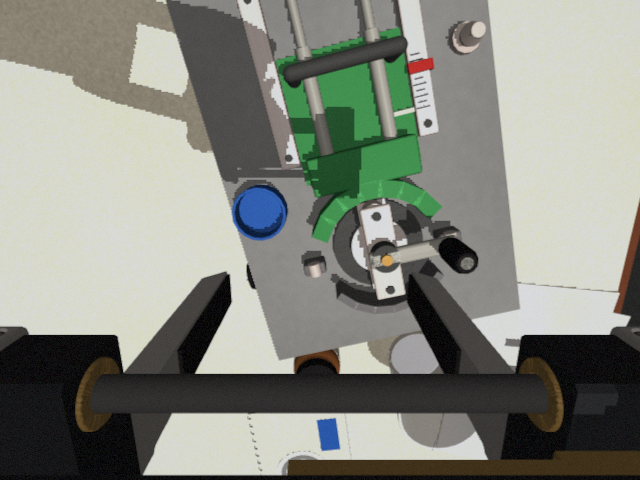

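View pics/sc.png

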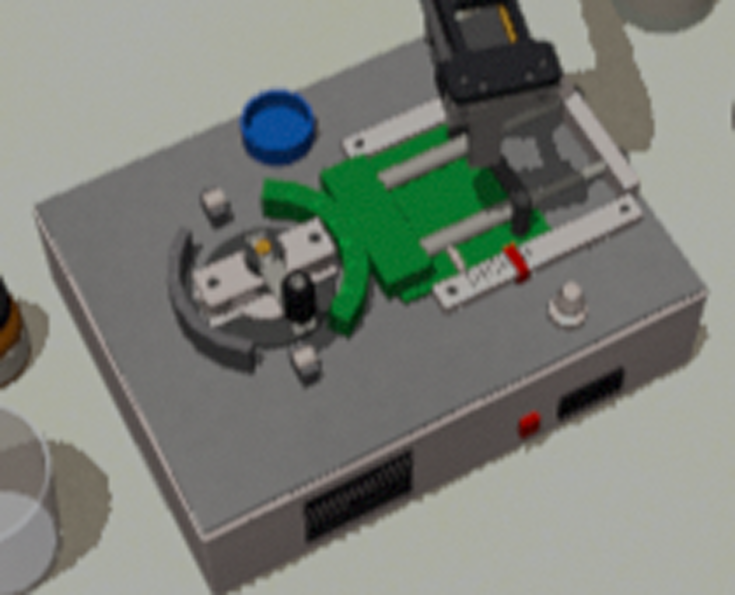

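w1 shows the knob top at (465,261), the orange hub at (387,260), handle bar ends at (291,74) and (403,46), the pointer tip at (415,110) and the red clip at (420,66). The scene crop shows the knob top at (299,281) and the hub at (263,246).

Run:
```python
from h import *
s=lambda x,y:('scene0',220+x/3.5,190+y/3.5)
print('cam',-cam('w1')[1].T@np.ravel(cam('w1')[2]))
print('knobtop',tri(('w1',466,262),s(299,281)), atz('w1',466,262,.219))
print('hub',tri(('w1',387,261),s(263,246)))
L=tri(('w1',291,74),('wrist0',284,252));R=tri(('w1',403,46),('wrist0',424,223));print('handle',L,R,(L+R)/2,np.degrees(np.arctan2(*(R-L)[[1,0]])))
print('clip',tri(('w1',421,66),('wrist0',447,226)))
for z in(.12,.125,.13):print(z,'ptr',atz('w1',415,110,z),'clip L',atz('w1',421,72,z+.005))
print('rail',atz('w1',428,124,.128),atz('wrist0',425,100,.128),atz('wrist0',454,289,.128))
print('corner',atz('w1',277,358,.12),atz('w1',520,309,.12),atz('wrist0',520,41,.12),atz('wrist0',131,142,.12))
print('conn top',atz('w1',476,30,.154),'cap',atz('w1',259,212,.144))
```

```text
cam [ 0.54921683 -0.03961897  0.48488371]
knobtop [ 0.66359682 -0.13459495  0.21626008] [ 0.66203951 -0.13483183  0.219     ]
hub [ 0.61022025 -0.14771323  0.17632439]
handle [0.52591441 0.00711686 0.16201718] [0.61426074 0.02716186 0.16478786] [0.57008758 0.01713936 0.16340252] 12.783474436578935
clip [0.63832329 0.01760971 0.13479587]
0.12 ptr [ 0.63924677 -0.01817068  0.12      ] clip L [0.64111397 0.01419623 0.125     ]
0.125 ptr [ 0.63801309 -0.01846458  0.125     ] clip L [0.63983721 0.01344856 0.13      ]
0.13 ptr [ 0.63677941 -0.01875849  0.13      ] clip L [0.63856045 0.01270088 0.135     ]
rail [ 0.65028616 -0.0310051   0.128     ] [0.61812088 0.10146321 0.128     ] [ 0.65088768 -0.03335015  0.128     ]
corner [ 0.50065068 -0.28700792  0.12      ] [ 0.76922796 -0.22484685  0.12      ] [0.6792939  0.13835402 0.12      ] [0.41636625 0.07422414 0.12      ]
conn top [0.67590227 0.04129035 0.154     ] cap [ 0.49155595 -0.11154578  0.144     ]
```

```bash
python3 -m pendant '[[3,-0.4,0,0,0,0,1],[4,-0.5,0,0,0,0,0.6],[4,-0.5,-1,0,0,0,0.6],[0.3,-0.1,-3,0,0,0,0.6],[0,0,-3,0,0,0,0.6],[0,0,-1.2,0,0,0,0.6],[0,0,0,0,0,0,0.6],[0,0,0,0,0,0,0.6]]'
python3 - <<'E'
from h import *
snap('wrist','w2')
print(proj('w2',[.6625,-.1345,.219]),proj('w2',[.6625,-.1345,.178]))
E
```

```text
time: 1.7
tool_pos: [0.6633, -0.1343, 0.1963]
ee_rot: [3.139, 0.0, 1.572]
wrist_force: [0.5, -0.5, 0.8]
width: 0.0568
finger_force: 0.0
[319.25897238 285.24638066] [319.13091417 260.25639231]
```

View pics/w2.png

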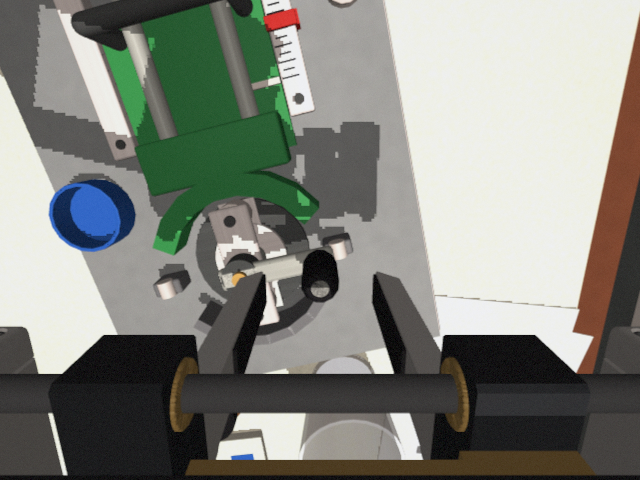

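The knob sits centred between the fingers: its top is at (320,288), predicted (319,285). I'll close and work out the circle.

```bash
python3 -m pendant '[[0,-0.1,-0.2,0,0,0,0.4],[0,0,0,0,0,0,0],[0,0,0,0,0,0,0],[0,0,0,0,0,0,0],[0,0,0,0,0,0,0],[0,0,0,0,0,0,0]]'
python3 - <<'E'
from h import *
print('hub',tri(('w1',387,261),('w2',239,279),('scene0',220+263/3.5,190+246/3.5)),'knob',tri(('w1',466,262),('w2',320,288)))
p=14-15*np.arange(25);c=5.5*np.c_[np.cos(np.radians(p)),np.sin(np.radians(p))]
print(np.round(np.diff(np.round(c,2),axis=0),2).tolist())
E
```

```text
time: 2.35
tool_pos: [0.663, -0.1361, 0.1925]
ee_rot: [3.142, -0.0, 1.571]
wrist_force: [-0.5, 0.2, 0.4]
width: 0.0121
finger_force: 0.0
hub [ 0.60986828 -0.14783484  0.17651869] knob [ 0.66279603 -0.13600411  0.21768514]
[[0.16, -1.43], [-0.21, -1.42], [-0.58, -1.31], [-0.89, -1.13], [-1.15, -0.85], [-1.34, -0.53], [-1.43, -0.16], [-1.42, 0.21], [-1.31, 0.58], [-1.13, 0.89], [-0.85, 1.15], [-0.53, 1.34], [-0.16, 1.43], [0.21, 1.42], [0.58, 1.31], [0.89, 1.13], [1.15, 0.85], [1.34, 0.53], [1.43, 0.16], [1.42, -0.21], [1.31, -0.58], [1.13, -0.89], [0.85, -1.15], [0.53, -1.34]]
```

```bash
python3 -m pendant '[[0,0,0,0,0,0,0],[0,0,0,0,0,0,0],[0,0,0,0,0,0,0]]'
python3 - <<'E'
from h import *
snap('wrist','w3')
im=cv2.imread('pics/w3.png')
cv2.imwrite('pics/w3c.png',cv2.resize(im[180:380,180:460],None,fx=2.5,fy=2.5))
E
```

```text
time: 2.65
tool_pos: [0.663, -0.136, 0.1924]
ee_rot: [-3.142, -0.0, 1.571]
wrist_force: [-0.1, -0.0, -0.7]
width: 0.0001
finger_force: 0.0
```

View pics/w3c.png

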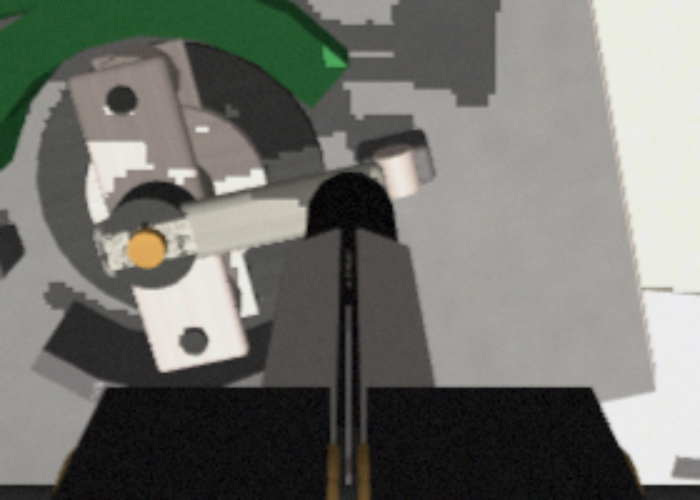

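Fingers closed fully in the picture with the knob showing at crop (350,205), just +y of them; I check where the tips should project.

Run:
```python
from h import *
o=robot.get_obs();p=o['tool_pos'];print(p,robot.tip_extent)
print(cam('w3')[0], cam('w3')[1].round(3), -cam('w3')[1].T@np.ravel(cam('w3')[2])-p)
for dy in(-.008,0,.008):
  print(dy,[proj('w3',[p[0],p[1]+dy,z]).round(1).tolist() for z in(p[2]-.011,p[2],.219)])
for z in(.177,.219): print('knob',z,[proj('w3',[.663,-.136+d,z]).round(1).tolist() for d in(-.011,.011)])
# contours of dark knob in w2
im=cv2.imread('pics/w2.png');print(im[240:310:3,320].tolist())
print(im[288,295:345:3].tolist())
print('knob tri w1,w2 foot', tri(('w1',447,243),('w2',320,258)))
```

```text
[ 0.66303806 -0.13598865  0.19248566] 0.011
[[365.45214446   0.         318.9047953 ]
 [  0.         365.45214446 236.23453489]
 [  0.           0.           1.        ]] [[ 1.     0.001 -0.001]
 [ 0.001 -0.962  0.272]
 [-0.001 -0.272 -0.962]] [-0.00088088  0.08033168  0.20887209]
-0.008 [[320.5, 275.5], [320.5, 282.2], [320.7, 301.2]]
0 [[320.5, 263.8], [320.6, 270.0], [320.7, 287.7]]
0.008 [[320.5, 251.9], [320.6, 257.6], [320.8, 273.8]]
knob 0.177 [[320.4, 277.2], [320.5, 245.3]]
knob 0.219 [[320.6, 306.2], [320.7, 268.6]]
[[99, 101, 102], [124, 125, 128], [148, 151, 154], [71, 77, 78], [10, 16, 16], [11, 9, 5], [7, 1, 13], [14, 17, 19], [8, 4, 9], [6, 13, 12], [12, 8, 12], [16, 17, 14], [15, 11, 9], [27, 25, 25], [63, 67, 70], [58, 62, 64], [132, 140, 142], [137, 143, 148], [132, 139, 143], [84, 90, 91], [34, 35, 38], [134, 134, 140], [132, 133, 137], [142, 142, 147]]
[[86, 87, 88], [110, 113, 114], [45, 48, 47], [22, 21, 20], [38, 37, 39], [57, 57, 61], [126, 135, 137], [129, 137, 139], [131, 136, 139], [131, 140, 142], [159, 170, 173], [126, 134, 137], [21, 19, 24], [19, 18, 18], [14, 13, 14], [160, 165, 167], [162, 167, 169]]
knob tri w1,w2 foot [ 0.66301727 -0.13419771  0.17248745]
```

Run:
```python
from h import *
for x in(.503,.597):
  for z in(.1646,.2075): print(x,z,proj('side0',[x,0,z]).round(1),proj('scene0',[x,0,z]).round(1),proj('wrist0',[x,.008,z]).round(1))
for s in (-1,1):
  print(tri(('side0',308 if s<0 else 341,202 if s<0 else 199),('wrist0',229 if s<0 else 411,275)))
```

```text
0.503 0.1646 [310.1 204.6] [344.9 212.3] [247.1 251.9]
0.503 0.2075 [310.  194.1] [345.3 201.9] [231.3 277.7]
0.597 0.1646 [337.6 199.7] [355.6 244.3] [395.7 252.2]
0.597 0.2075 [337.9 189.2] [356.3 234.3] [412.2 278.1]
[ 0.49497162 -0.00220775  0.17891337]
[ 0.60669601 -0.00558388  0.16934014]
```

Run:
```python
from h import *
snap('side','s4')
im=cv2.imread('pics/s4.png'); p=robot.get_obs()['tool_pos']
u,v=proj('s4',p).astype(int)
for z in (p[2]-.011,.177,.219,.2235): print(z,((proj('s4',[p[0],p[1],z])-[u-40,v-60])*7).round())
cv2.imwrite('pics/s4c.png',cv2.resize(im[v-60:v+25,u-40:u+40],None,fx=7,fy=7,interpolation=cv2.INTER_CUBIC))
```

```text
0.18145426110780827 [281. 444.]
0.177 [280. 452.]
0.219 [286. 379.]
0.2235 [287. 371.]
```

View pics/s4c.png

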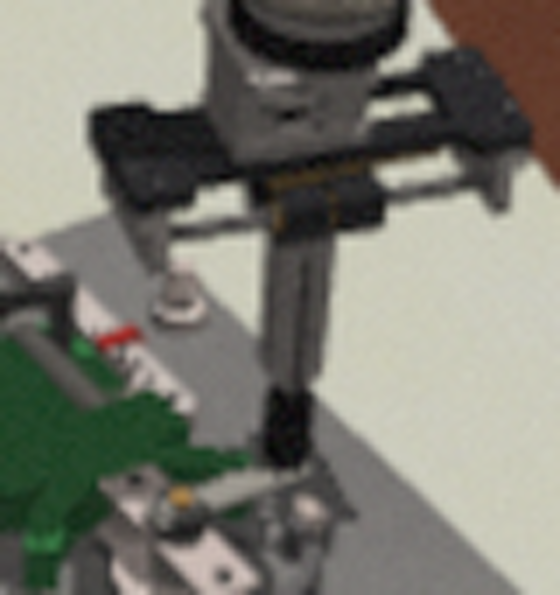

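The side crop confirms it: the fingertips end at v≈385, right on top of the knob (z≈0.22), about 4 cm higher than the reported TCP implies. I'll open, go 3.6 cm lower and close.

```bash
python3 -m pendant '[[0,0,0.3,0,0,0,0.6],[0,0,0,0,0,0,0.6],[0,0,0,0,0,0,0.6],[0,0,0,0,0,0,0.6],[0,0,-1.3,0,0,0,0.6],[0,0,-1.3,0,0,0,0.6],[0,0,-1.3,0,0,0,0.6],[0,0,0,0,0,0,0.6]]';python3 -m pendant '[[0,0,0,0,0,0,0],[0,0,0,0,0,0,0],[0,0,0,0,0,0,0],[0,0,0,0,0,0,0],[0,0,0,0,0,0,0],[0,0,0,0,0,0,0]]'
```

```text
time: 3.55
tool_pos: [0.6611, -0.1355, 0.152]
ee_rot: [-3.135, -0.002, 1.571]
wrist_force: [-0.1, -0.4, 0.4]
width: 0.0561
finger_force: 0.0
time: 4.15
tool_pos: [0.6636, -0.1361, 0.1572]
ee_rot: [3.14, 0.0, 1.571]
wrist_force: [1.6, 0.1, 0.8]
width: 0.0215
finger_force: 30.0
```

Run:
```python
from h import *
p=12.5-15*np.arange(25);c=5.5*np.c_[np.cos(np.radians(p)),np.sin(np.radians(p))]
print([[a,b,0,0,0,0,0] for a,b in np.round(np.diff(np.round(c,2),axis=0),2).tolist()])
```

```text
[[0.12, -1.43, 0, 0, 0, 0, 0], [-0.24, -1.41, 0, 0, 0, 0, 0], [-0.61, -1.31, 0, 0, 0, 0, 0], [-0.92, -1.1, 0, 0, 0, 0, 0], [-1.18, -0.82, 0, 0, 0, 0, 0], [-1.35, -0.49, 0, 0, 0, 0, 0], [-1.43, -0.12, 0, 0, 0, 0, 0], [-1.41, 0.24, 0, 0, 0, 0, 0], [-1.31, 0.61, 0, 0, 0, 0, 0], [-1.1, 0.92, 0, 0, 0, 0, 0], [-0.82, 1.18, 0, 0, 0, 0, 0], [-0.49, 1.35, 0, 0, 0, 0, 0], [-0.12, 1.43, 0, 0, 0, 0, 0], [0.24, 1.41, 0, 0, 0, 0, 0], [0.61, 1.31, 0, 0, 0, 0, 0], [0.92, 1.1, 0, 0, 0, 0, 0], [1.18, 0.82, 0, 0, 0, 0, 0], [1.35, 0.49, 0, 0, 0, 0, 0], [1.43, 0.12, 0, 0, 0, 0, 0], [1.41, -0.24, 0, 0, 0, 0, 0], [1.31, -0.61, 0, 0, 0, 0, 0], [1.1, -0.92, 0, 0, 0, 0, 0], [0.82, -1.18, 0, 0, 0, 0, 0], [0.49, -1.35, 0, 0, 0, 0, 0]]
```

```bash
python3 -m pendant '[[0.12,-1.43,0,0,0,0,0],[-0.24,-1.41,0,0,0,0,0],[-0.61,-1.31,0,0,0,0,0],[-0.92,-1.1,0,0,0,0,0],[0,0,0,0,0,0,0]]'
```

```text
time: 4.65
tool_pos: [0.6442, -0.1914, 0.1571]
ee_rot: [-3.139, 0.002, 1.567]
wrist_force: [-2.0, -1.0, 5.0]
width: 0.0214
finger_force: 30.0
```

```bash
python3 -m pendant '[[-1.18,-0.82,0,0,0,0,0],[-1.35,-0.49,0,0,0,0,0],[-1.43,-0.12,0,0,0,0,0],[-1.41,0.24,0,0,0,0,0],[-1.31,0.61,0,0,0,0,0],[-1.1,0.92,0,0,0,0,0],[-0.82,1.18,0,0,0,0,0],[-0.49,1.35,0,0,0,0,0]]'
python3 -m pendant '[[-0.12,1.43,0,0,0,0,0],[0.24,1.41,0,0,0,0,0],[0.61,1.31,0,0,0,0,0],[0.92,1.1,0,0,0,0,0],[1.18,0.82,0,0,0,0,0],[1.35,0.49,0,0,0,0,0]]'
```

```text
time: 5.45
tool_pos: [0.5564, -0.161, 0.1571]
ee_rot: [3.137, 0.003, 1.57]
wrist_force: [6.8, -1.2, 1.8]
width: 0.0211
finger_force: 30.0
time: 6.05
tool_pos: [0.5971, -0.0947, 0.157]
ee_rot: [-3.14, 0.002, 1.57]
wrist_force: [-1.5, -6.5, 5.7]
width: 0.0214
finger_force: 30.0
```

```bash
python3 -m pendant '[[1.43,0.12,0,0,0,0,0],[1.41,-0.24,0,0,0,0,0],[1.31,-0.61,0,0,0,0,0],[1.1,-0.92,0,0,0,0,0],[0.82,-1.18,0,0,0,0,0],[0.49,-1.35,0,0,0,0,0],[0,0,0,0,0,0,0],[0,0,0,0,0,0,0]]'
```

```text
time: 6.85
tool_pos: [0.6636, -0.1361, 0.1571]
ee_rot: [3.141, 0.0, 1.57]
wrist_force: [1.2, -1.9, 5.8]
width: 0.0215
finger_force: 30.0
```

First turn went well: the TCP is back at the same spot and the forces stayed small. Second turn.

```bash
python3 -m pendant '[[0.12,-1.43,0,0,0,0,0],[-0.24,-1.41,0,0,0,0,0],[-0.61,-1.31,0,0,0,0,0],[-0.92,-1.1,0,0,0,0,0],[-1.18,-0.82,0,0,0,0,0],[-1.35,-0.49,0,0,0,0,0],[-1.43,-0.12,0,0,0,0,0],[-1.41,0.24,0,0,0,0,0]]'
python3 -m pendant '[[-1.31,0.61,0,0,0,0,0],[-1.1,0.92,0,0,0,0,0],[-0.82,1.18,0,0,0,0,0],[-0.49,1.35,0,0,0,0,0],[-0.12,1.43,0,0,0,0,0],[0.24,1.41,0,0,0,0,0],[0.61,1.31,0,0,0,0,0],[0.92,1.1,0,0,0,0,0]]'
python3 -m pendant '[[1.18,0.82,0,0,0,0,0],[1.35,0.49,0,0,0,0,0],[1.43,0.12,0,0,0,0,0],[1.41,-0.24,0,0,0,0,0],[1.31,-0.61,0,0,0,0,0],[1.1,-0.92,0,0,0,0,0],[0.82,-1.18,0,0,0,0,0],[0.49,-1.35,0,0,0,0,0]]'
python3 -m pendant '[[0,0,0,0,0,0,0],[0,0,0,0,0,0,0]]'
python3 - <<'E'
from h import *
snap('wrist','w5')
a=cv2.imread('pics/w3.png').astype(int);b=cv2.imread('pics/w5.png').astype(int)
print(cam('w5')[1]@[0,0,1], robot.get_obs()['tool_pos'])
E
```

```text
time: 7.65
tool_pos: [0.5938, -0.2009, 0.1571]
ee_rot: [3.139, 0.0, 1.57]
wrist_force: [4.0, -0.1, 5.1]
width: 0.0213
finger_force: 30.0
time: 8.45
tool_pos: [0.5728, -0.1076, 0.157]
ee_rot: [3.141, 0.003, 1.57]
wrist_force: [3.2, -7.9, 4.7]
width: 0.0216
finger_force: 30.0
time: 9.25
tool_pos: [0.6627, -0.1328, 0.1571]
ee_rot: [-3.139, -0.004, 1.574]
wrist_force: [-2.1, 2.6, 8.8]
width: 0.0215
finger_force: 30.0
time: 9.45
tool_pos: [0.6634, -0.1353, 0.1571]
ee_rot: [-3.142, -0.0, 1.571]
wrist_force: [1.9, -1.5, 7.0]
width: 0.0215
finger_force: 30.0
[-0.00109961  0.27148838 -0.96244109] [ 0.66338602 -0.13516016  0.15709828]
```

```bash
python3 -m pendant '[[0,0,0,0,0,0,0.6],[0,0,0,0,0,0,0.6],[0,0,0,0,0,0,0.6],[0,0,0,0,0,0,0.6],[0,0,3,0,0,0,0.6],[0,0,4,0,0,0,0.6],[0,0,0,0,0,0,0.6]]'
python3 -m pendant '[[-1,1.5,0,0,0,-8.5,0.6],[-1,2,0,0,0,-8.5,0.6],[-1.3,2,0,0,0,-8.5,0.6],[-1.3,2,0,0,0,-8.5,0.6],[-1.3,2,0,0,0,-8.5,0.6],[-1.3,2,0,0,0,-8.5,0.6],[-1.1,2,0,0,0,-8.5,0.6],[-1,1.7,0,0,0,-8.5,0.6]]'
python3 -m pendant '[[0,0,0,0,0,-8.5,0.6],[0,0,0,0,0,0,0.6],[0,0,0,0,0,0,0.6]]'
python3 - <<'E'
from h import *
snap('wrist','w6'); print(robot.get_obs()['joint_positions'])
im=cv2.imread('pics/w6.png')
for X in([.570,.0171,.165],[.526,.007,.165],[.614,.027,.165],[.6383,.0176,.134],[.638,-.0185,.125]): print(proj('w6',X).round())
E
```

```text
time: 10.2
tool_pos: [0.6652, -0.1364, 0.2336]
ee_rot: [3.131, 0.003, 1.571]
wrist_force: [-0.1, -0.5, 1.1]
width: 0.0561
finger_force: 0.0
time: 11.0
tool_pos: [0.5689, 0.0172, 0.2255]
ee_rot: [-3.141, 0.001, 0.378]
wrist_force: [0.7, -0.0, 0.6]
width: 0.0565
finger_force: 0.0
time: 11.3
tool_pos: [0.5697, 0.016, 0.2257]
ee_rot: [-3.141, 0.001, 0.239]
wrist_force: [0.3, -0.7, 0.4]
width: 0.0564
finger_force: 0.0
[-7.16720067e-02  1.29277729e-01  1.22780853e+00 -9.81217149e-05
  1.78561076e+00  1.26127082e+00]
[319. 238.]
[319. 292.]
[321. 179.]
[339. 148.]
[380. 158.]
```

View pics/w6.png

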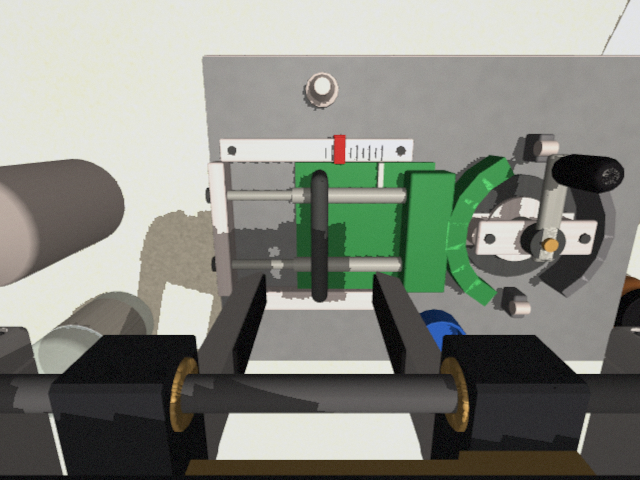

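Run:
```python
from h import *
J=tri(('scene0',462,172),('side0',288,143));M=tri(('scene0',417,144),('side0',251,169));print('jug top',J,'media',M)
c=np.array([.570,.0171]);a=np.radians(13.3);ex=np.array([np.cos(a),np.sin(a)]);ey=np.array([-np.sin(a),np.cos(a)])
for q in(J,M):print((q[:2]-c)@ex,(q[:2]-c)@ey)
for z in(.122,.128,.134):
  print(z,[((atz('w6',u,v,z)[:2]-c)@ey).round(4) for u,v in((381,165),(345.5,158),(333.5,158))])
im=cv2.imread('pics/w6.png');print(im[152,328:352].tolist());print(im[170,374:390].tolist())
```

```text
jug top [0.5022314  0.28910497 0.22548305] media [0.35388712 0.23338707 0.17995052]
-0.0033762969307049523 0.2802996373415718
-0.16055970613328197 0.2602027207274273
0.122 [np.float64(-0.0515), np.float64(-0.0215), np.float64(-0.0114)]
0.128 [np.float64(-0.0505), np.float64(-0.021), np.float64(-0.0112)]
0.134 [np.float64(-0.0495), np.float64(-0.0206), np.float64(-0.0109)]
[[230, 230, 230], [229, 230, 229], [231, 232, 230], [171, 171, 171], [158, 158, 158], [133, 135, 142], [54, 61, 164], [45, 50, 199], [51, 56, 206], [51, 54, 207], [52, 55, 208], [50, 55, 206], [50, 56, 207], [49, 55, 208], [50, 56, 207], [53, 59, 211], [47, 51, 200], [188, 191, 219], [230, 231, 230], [230, 231, 229], [222, 223, 222], [219, 220, 220], [150, 151, 151], [191, 191, 191]]
[[89, 159, 74], [89, 159, 73], [73, 132, 60], [60, 92, 55], [129, 138, 138], [199, 210, 212], [220, 229, 229], [221, 229, 230], [220, 229, 229], [172, 203, 179], [99, 164, 89], [85, 156, 72], [85, 155, 70], [86, 157, 71], [85, 156, 70], [84, 155, 70]]
```

```bash
python3 -m pendant '[[0,0.1,-2.5,0,0,0,0.6],[0,0,-2.5,0,0,0,0.6],[0,0,-2.2,0,0,0,0.6],[0,0,-1.8,0,0,0,0.6],[0,0,-1,0,0,0,0.6],[0,0,0,0,0,0,0.6],[0,0,0,0,0,0,0.6]]'
python3 -m pendant '[[0,0,0,0,0,0,0],[0,0,0,0,0,0,0],[0,0,0,0,0,0,0],[0,0,0,0,0,0,0],[0,0,0,0,0,0,0],[0,0,0,0,0,0,0],[0,0,0,0,0,0,0]]'
```

```text
time: 12.05
tool_pos: [0.5705, 0.0168, 0.1271]
ee_rot: [3.141, -0.001, 0.236]
wrist_force: [0.3, 0.1, 0.3]
width: 0.0568
finger_force: 0.0
time: 12.75
tool_pos: [0.5703, 0.016, 0.1266]
ee_rot: [3.139, -0.0, 0.235]
wrist_force: [0.3, -3.0, 0.8]
width: 0.0122
finger_force: 30.0
```

```bash
python3 -m pendant '[[-0.11,0.49,0,0,0,0,0],[-0.11,0.49,0,0,0,0,0],[-0.11,0.49,0,0,0,0,0],[-0.11,0.49,0,0,0,0,0],[-0.11,0.49,0,0,0,0,0],[-0.11,0.45,0,0,0,0,0],[-0.09,0.36,0,0,0,0,0],[0,0,0,0,0,0,0]]'
python3 - <<'E'
from h import *
robot.get_obs()
snap('wrist','w7'); o=robot.get_obs();print(o['tool_pos'],o['wrist_force'])
im=cv2.imread('pics/w7.png').astype(int)
r=(im[...,2]-im[...,1]>80)&(im[...,2]-im[...,0]>80);r[:,:250]=0;r[220:]=0;r[:,450:]=0
v,u=np.nonzero(r);print(u.min(),u.max(),v.min(),v.max())
cv2.imwrite('pics/w7c.png',cv2.resize(im[20:220,220:460].astype(np.uint8),None,fx=3,fy=3))
E
```

```text
time: 13.55
tool_pos: [0.5632, 0.0453, 0.1266]
ee_rot: [3.133, 0.001, 0.233]
wrist_force: [2.3, -10.8, -0.4]
width: 0.012
finger_force: 30.0
[0.56317991 0.04521912 0.1265523 ] [  1.23710957 -10.65078418  -0.95064573]
396 414 136 179
```

View pics/w7c.png

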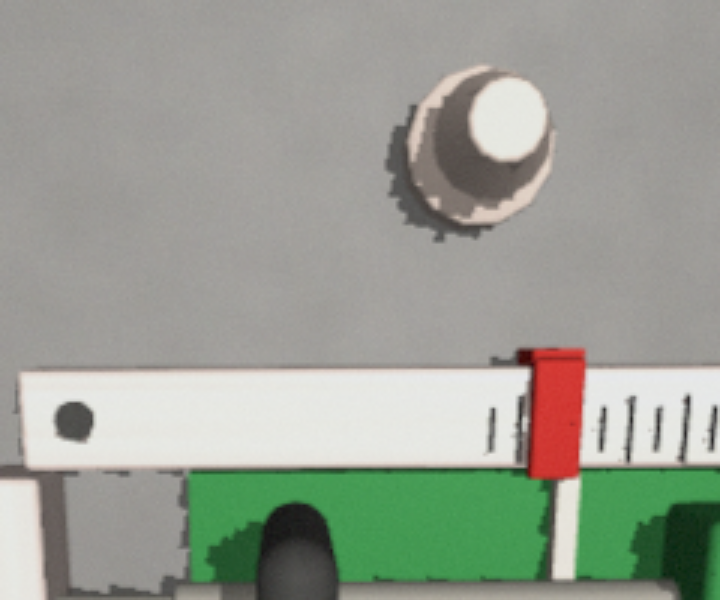

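The pointer stands at about crop u=567 and the clip spans 529–579. With parallax that puts it just at the clip's inner edge. I'll pull 3.8 mm more to reach the clip's middle.

```bash
python3 -m pendant '[[-0.05,0.19,0,0,0,0,0],[-0.04,0.19,0,0,0,0,0],[0,0,0,0,0,0,0],[0,0,0,0,0,0,0],[0,0,0,0,0,0,0]]'
python3 - <<'E'
from h import *
snap('wrist','w8'); o=robot.get_obs();print(o['tool_pos'],o['wrist_force'])
im=cv2.imread('pics/w8.png').astype(int)
r=(im[...,2]-im[...,1]>80)&(im[...,2]-im[...,0]>80);r[:,:250]=0;r[220:]=0;r[:,450:]=0
v,u=np.nonzero(r);vm=v.max();print('clip bottom',vm,u[v>=vm-3].min(),u[v>=vm-3].max())
for row in(vm+4,vm+10,vm+16):
  w=np.nonzero(im[row,380:440].min(-1)>170)[0]+380;print(row,w)
a=np.radians(13.3);ey=np.array([-np.sin(a),np.cos(a)])
P=im[vm+5,380:440].min(-1);pu=(np.nonzero(P>170)[0]+380).mean()
for zp in(.122,.127,.132):
  for zc in(.13,.136): print(zp,zc,(atz('w8',pu,vm+4,zp)-atz('w8',u[v>=vm-3].max()+.5,vm-1,zc))[:2]@ey)
E
```

```text
time: 14.1
tool_pos: [0.5624, 0.0484, 0.1266]
ee_rot: [3.133, 0.001, 0.233]
wrist_force: [1.7, -11.6, -1.6]
width: 0.012
finger_force: 30.0
[0.56241497 0.04842384 0.12657956] [ 0.91830278 -9.94699079 -0.65439164]
clip bottom 178 402 418
182 [406 407 408 409 410 411 412]
188 [406 407 408 409 410 411 412]
194 [405 406 407 408 409 410 411]
0.122 0.13 0.0030956668812065795
0.122 0.136 0.001414040055559705
0.127 0.13 0.004371967033003854
0.127 0.136 0.0026903402073569795
0.132 0.13 0.005648267184801115
0.132 0.136 0.00396664035915424
```

```bash
python3 -c "
from bench import robot; print(robot.close_job())"
```

```text
the job is handed in; nothing more can be done
None
```

I turned the crank two full turns clockwise, back to within about 1 mm of its start. I then pulled the shoe about 33 mm and handed in while still holding it, with the pointer by my measurement 1–6 mm inside the 9 mm clip.

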